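# Set a binding post with the sprung tongs

### The arm

A 6-joint arm with a two-finger parallel gripper is mounted at the origin on the work surface. World frame = base frame: x ahead of the robot, y to its left, z up, the work surface at z = 0. Lengths are in mm, angles in rad, forces in N, time in s.
With the tool pointing down it reaches from about 300 to 825 mm from the base axis. Payload 5.4 kg.
Tool frame: the origin (TCP) lies between the finger pads, 19 mm behind the fingertips; this is the grasp point; z points along the fingers, y is the line along which they close (so a half turn about z gives the same grasp; the last joint's range is limited). The gripper opens to 92 mm and grips with 3 to 60 N. Pads are 20 mm wide; open, the fingers measure 128 mm over their backs; the gripper's body (75 mm by 189 mm) begins 69 mm behind the grasp point.
Start: joints at [0.893, 0.158, 1.597, -0, 1.386, -0.21], TCP at [259.288, 513.202, 233.301] pointing down, gripper open.
Joint ranges: [-2.91, 2.91], [-0.94, 2.29], [0.18, 2.7], [-1.29, 4.43], [0.17, 2.64], [-3, 3]. Speed limits (rad/s): [2.57, 2.57, 3.14, 3.14, 3.14, 3.14].

### API

Orientations are given as a unit quaternion [x, y, z, w].
In Python, from workcell import * gives the robot as it stands.
- The arm moves only by the tool carry_out, never from a script. Its argument "targets" is a list of rows, each a list of 7 numbers: the shift along the tool's x, y, z in m, then the turn, a rotation vector about the tool's x, y, z in degrees, then the closure, from 0 (fully open) to 1 (shut). In form: [[tx, ty, tz, ax, ay, az, gripper], ...]. A call has 1 to 8 rows; each row shifts and turns the commanded pose from where the row before left it, along the tool's axes as they then stand; what a row does not reach is not made up. A row lasts 1/12 s, in which the tool goes at most 41.7 mm and 7.16 degrees, less where a joint would pass 70% of its speed; a pose out of reach is approached as far as the arm can. A call with a gripper value outside its range is refused whole. The fingers move at their own pace and stop on an object; the grip force is fixed at half the most. Time passes only in rows, so rows that do not move let the fingers close. It gives the time, the measured TCP pose, the force, the opening and the grip force at its end, in the units of the state.
- get_obs(): the state, without advancing time (a new reading comes with each control period).
- read_camera(name): name is "scene" or "top" or "wrist"; returns the picture (400x640x3 uint8, blue, green, red); there is no depth.
- get_calibration(name): a dict with "vfov" (degrees; the focal length in pixels is half the picture's height over the tangent of half this angle, whatever the lens; pixels are square), "cx", "cy" (the principal point, pixels), "world_to_cam" (4x4, takes a point from world to camera coordinates). Camera axes: x right, y up, looking along -z (the intrinsics and any distortion apply to the point x, -y, -z); pixel columns grow to the right and rows downward; lengths in mm; the calibration is good to about 2 mm. A picture is of the moment at which its call begins: read the wrist's pose just before it. get_calibration takes no time and is no camera call; for the wrist camera it gives the pose at the moment of the call.
- finish_job(): hands the job in; it is judged then, once.
The state is a dict: "clock": time; "qpos": joint angles; "qvel": joint speeds; "joint_efforts": joint torques, N m; "tcp_pos": TCP position; "eef_rot": TCP orientation; "contact_force": force on the tool from outside, world axes, zero at the start; "wrist_torque": the same for the moment, N m; "grip_width": finger opening in mm; "finger_force": force on a finger pad.
Only numpy, scipy, OpenCV 4.12 (cv2) and the standard library are available. Lean on these libraries where they do the work, as an engineer would, in place of code of your own. Each camera call takes 0.05 s, during which the arm holds its last target. There are 200 camera calls.

### The job

Take the sprung steel tongs out of their wooden stand and squeeze them on the tall brass binding post in the rack; carry the post to the grey slotted bar of the book clamp, feel along the slot for the punched hole in the leaves below, and lower the post until its flange lies flat on the bar. Handle the post only with the tongs and press gently (a few newtons are enough, never over 20 N on the clamp). Then let go of it and stand the tongs upright in their stand again, leaving everything else where it is.

Things in the scene. Friction and masses are not known exactly. Their poses are not given: they have to be found in the camera images.
- tongs: Steel sprung tongs, loose, 70 g, 105 mm tall, upright on their tips in the stand. Origin midway between the tips at their lower end; z up, y the line on which the legs close, x across the 16 mm wide legs (a half turn about z changes nothing). A bridge (30 mm in y, 100-105 mm up) joins two coupled legs hinged at y = +-15 mm, 99 mm up, sprung open; at rest each splays out 0.16 rad.
- tongs_grip (a point): On the tongs' z axis, 62 mm above their origin: put the TCP here, fingers closing along the tongs' y on the flat leg straps (47-100 mm up). Straps at rest are 50 mm wide outside at 47 mm up, 46 mm here. Fingers 46 mm apart carry the tongs (springs push 5 N), jaws still 25 mm apart. Closed on the post the straps are parallel, 34 mm outside, springs 11 N; a 25 N grip then suits.
- tongs_tips (a point): Middle of the jaws, on the tongs' axis, 8 mm above the origin. Each jaw is a V with an upright groove, 14 mm tall, ending at the tip, 16 mm wide in x; together they centre and hold a round stem. 33 mm apart at rest. With the legs closed the lower ends of the tips lie 1 mm above the origin's level, open at its level.
- tongs_l (a joint): How far a tong leg is swung shut, rad (both alike): 0 at rest, 0.05 held for carrying with the jaws open, about 0.16 closed on the post's stem, 0.18 shut on nothing.
- stand: Fixed open-topped wooden box for the tongs, 36 x 78 x 41 mm outside (x, y, z), walls and floor 5 mm: a pocket 26 mm (x) by 68 mm (y), 36 mm deep. Origin at the centre of its underside, z up. The tongs stand in it with their y along its y, tips on its floor. It is left or right of the clamp.
- rack: Fixed light wooden block, 150 x 46 x 28 mm (x, y, z), origin at the centre of its underside, three upright 9 mm holes along its x, 50 mm apart, holding three brass pieces in any order: the tall post and two low ones (9 mm above the block). It is on the other side of the clamp from the stand.
- post: Tall brass post, loose, about 30 g, upright in the rack. Origin at its foot, z up: shank 8 mm diameter, 22 mm long, foot chamfered; then a flange 18 mm diameter, 4 mm thick (22-26 mm up); then a stem 10 mm diameter, 16 mm tall (26-42 mm up) for the tongs. In the rack the flange is on its top. Open jaws pass outside the flange: close them on the stem, tips 1-2 mm above it.
- slot (a point): Middle of the slot at the bar's upper face, 42 mm above the table; z up, y along the slot, x across. The slot goes through the 6 mm bar, is 12 mm wide, y from -21.5 to 21.5 mm. Under it lie the leaves, 24 mm thick, with one punched hole right through, 13 mm in x by 10.5 mm in y. The hole's middle is anywhere from y = -10 to +16 mm, not measured: a dark opening seen in the slot, or found by feel.
- clamp: Fixed book clamp: plywood board 150 x 230 x 12 mm, pale leaves, and on them along y a grey bar 36 mm wide, 6 mm thick, with the slot, and a 22 mm nut, 12 mm tall, at y = +-105 mm. Origin under the slot's middle, on the table; axes as the slot's. The post's foot stops on the leaves 6 mm below the bar's top; dragged on along the slot it drops in the hole, down to 22 mm, flange on the bar.
- cap_a: A low brass piece in the rack (flange 18 mm, 4 mm thick, with a 13 mm head 5 mm tall on it). Leave it.
- cap_b: The other low brass piece in the rack. Leave it.
- paste: Jar, 60 mm across, 110 mm tall, beyond the clamp. A bystander.
- driver: Screwdriver lying beyond the clamp. A bystander.
- folder: White folding stick, 140 x 20 x 6 mm, lying beyond the clamp. A bystander.
- pressblock: Plaster-coloured pressing block, 110 x 70 x 35 mm, at the left. A bystander.
- glasscase: White case, 160 x 65 x 40 mm, at the right. A bystander.

How it is judged (in metres and radians):
On the way, in this order (a step that is already met when the one before it is completed fails the run):
1. the post is squeezed in the tongs and lifted clear of the rack (contact force between tongs and post above 1 N and z of post in the frame of rack above 0.035 m), for 0.2 s.
2. the post is through the slot and in the punched hole, its flange on the bar (z of post in the frame of slot below -0.0195 m and x of post in the frame of slot between -0.006 and 0.006 m and y of post in the frame of slot between -0.024 and 0.024 m and angle between post's own z axis and vertical below 0.1 rad), for 0.2 s.
At the end, for the whole second after the job is handed in: The post stands upright (within 0.1 rad) in the slot's punched hole with its flange on the bar (within 2.5 mm), released and at rest; the tongs stand in their stand's pocket again, on its floor (within 4 mm), upright within 0.2 rad, at rest (all of step 2 and contact force between tongs and post below 0.05 N and linear speed of each of post, tongs below 0.02 m/s and z of tongs in the frame of stand below 0.009 m and horizontal distance between tongs and stand below 0.025 m and angle between tongs's own z axis and vertical below 0.2 rad); the robot touches nothing.
It fails at once if the post is pressed on the clamp with more than 20 N (contact force between post and clamp above 20 N).
It fails at once if the post is touched by the fingers (contact force between post and the fingers above 0.2 N).
It fails at once if a low brass piece is taken out or shifted (distance of any of cap_a, cap_b from where it was at the start of the episode above 0.01 m).
It fails at once if a bystander on the table is shifted (distance of any of paste, driver, folder, pressblock, glasscase from where it was at the start of the episode above 0.03 m).
It also fails if it takes over 70 s, if anything falls off the work surface, if the arm or the gripper's body presses on something with over 40 N, if the wrist force passes 120 N, or if a joint passes its speed limit or range.

## Working session

There is one attempt and no reset: what is moved stays moved. The work goes in short steps, Python scripts to look and compute and a tool call to move; the robot and the scene stay as the last step left them, time stands still between calls to the robot, and variables do not carry over. Pictures are saved under pics/ and viewed, at most 10 in all, crops included, and the job is handed in when it is done.

Besides the shell and the picture viewer there is one more tool, called after "Emit:" as name(argument=value, ...) on one line, values as JSON. carry_out: Moves the arm, as the interface text tells. Its arguments: {"type":"object","properties":{"targets":{"type":"array","items":{"type":"array","items":{"type":"number"}}}},"required":["targets"]}

```bash
mkdir -p pics; ls; python3 - <<'E'
from workcell import *
import cv2
o=get_obs();print({k:o[k] for k in('clock','tcp_pos','eef_rot','grip_width','contact_force')})
for n in('scene','top'):
    c=get_calibration(n);print(n,c);cv2.imwrite(f'pics/{n}0.png',read_camera(n))
E
```

```text
pics
{'clock': 0.0, 'tcp_pos': array([258.91865202, 512.74635917, 232.30216717]), 'eef_rot': array([ 2.31768404e-01,  9.72770524e-01, -8.66676890e-04, -4.03476911e-04]), 'grip_width': 91.99508174351662, 'contact_force': array([-0.57974652,  0.14772346, -0.46590218])}
scene {'vfov': 51.91900793574877, 'cx': 315.7438756396348, 'cy': 197.85815069245106, 'world_to_cam': array([[-6.79767003e-01,  7.33425196e-01,  2.07443208e-03,
         4.05990730e+02],
       [-5.13371144e-01, -4.77828533e-01,  7.12832352e-01,
         2.29512104e+02],
       [ 5.23800430e-01,  4.83494957e-01,  7.01331402e-01,
        -1.75121655e+03],
       [ 0.00000000e+00,  0.00000000e+00,  0.00000000e+00,
         1.00000000e+00]])}
top {'vfov': 50.831893347936706, 'cx': 307.87517919202173, 'cy': 206.0467384204103, 'world_to_cam': array([[ 1.86625241e-02, -9.99822123e-01,  2.72612038e-03,
         7.44665725e+00],
       [ 9.97178938e-01,  1.88113174e-02,  7.26656779e-02,
        -5.91874956e+02],
       [-7.27040343e-02,  1.36230486e-03,  9.97352629e-01,
        -1.30804421e+03],
       [ 0.00000000e+00,  0.00000000e+00,  0.00000000e+00,
         1.00000000e+00]])}
```

View pics/top0.png

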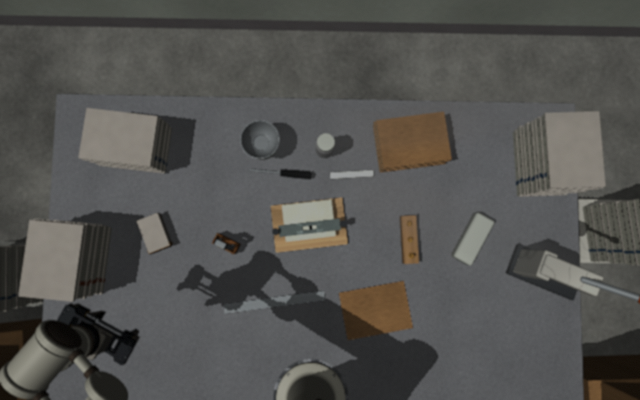

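View pics/scene0.png

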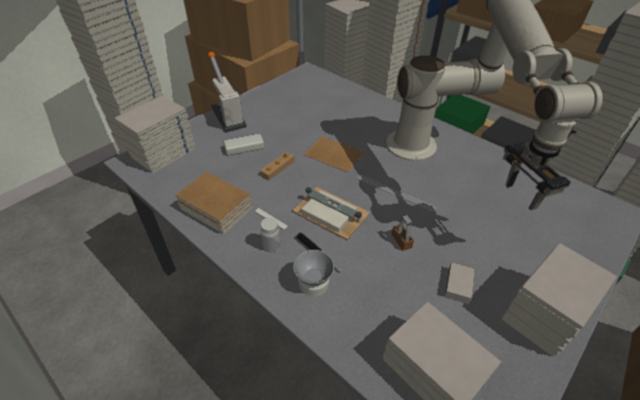

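The top view shows the stand with tongs at about (228,242), the clamp with its bar between nuts at (278,232) and (345,222), and the rack at about (410,239) with its long axis upright in the picture. Next I convert these to world coordinates.

```bash
cat > h.py <<'E'
from workcell import *
import cv2, numpy as np
from scipy.spatial.transform import Rotation as R
def back(c,u,v,z):
    f=200/np.tan(np.radians(c['vfov']/2)); T=c['world_to_cam']
    d=T[:3,:3].T@np.array([(u-c['cx'])/f,-(v-c['cy'])/f,-1]); o=-T[:3,:3].T@T[:3,3]
    return o+d*(z-o[2])/d[2]
def proj(c,p):
    f=200/np.tan(np.radians(c['vfov']/2)); q=c['world_to_cam']@np.append(p,1)
    return np.array([c['cx']+f*q[0]/-q[2], c['cy']-f*q[1]/-q[2]])
def togo(p,yaw=None,o=None):
    """shift in tool axes (m) from the measured pose to world p; yaw = world angle of tool y; returns turn about tool z (deg)"""
    o=o or get_obs(); r=R.from_quat(o['eef_rot']); 
    print('tilt z',r.apply([0,0,1]).round(4),'toolY world deg',np.degrees(np.arctan2(*r.apply([0,1,0])[[1,0]])).round(2))
    return r.inv().apply(np.array(p)-o['tcp_pos'])/1000
E
python3 - <<'E'
from h import *
c=get_calibration('top')
for n,u,v,z in [('tongs',228,242,60),('nutL',278,232,50),('nutR',345,222,50),('rackfar',410,214,28),('racknear',410,263,28),('rackl',402,239,28),('rackr',419,239,28),('mid',410,239,28),('slot',310,228,42)]:
    print(n,back(c,u,v,z).round(0))
print(togo([0,0,0])); cal=get_calibration('wrist');print(cal)
im=read_camera('top');cv2.imwrite('pics/topc.png',cv2.resize(im[180:290,190:440],None,fx=3.2,fy=3.2,interpolation=cv2.INTER_CUBIC))
E
```

```text
tongs [474. 260.  60.]
nutL [508. 109.  50.]
nutR [542. -97.  50.]
rackfar [ 572. -303.   28.]
racknear [ 419. -303.   28.]
rackl [ 493. -278.   28.]
rackr [ 494. -331.   28.]
mid [ 494. -303.   28.]
slot [522.  11.  42.]
tilt z [-0.001  -0.0013 -1.    ] toolY world deg 63.2
[-1.55465677e-04 -5.74100055e-01  2.33367686e-01]
{'vfov': 67.95331183863865, 'cx': 314.23240942373764, 'cy': 202.7839040950838, 'world_to_cam': array([[ 4.50502477e-01,  8.92772475e-01, -2.19684592e-03,
        -5.73694812e+02],
       [-8.64107000e-01,  4.35416366e-01, -2.52451343e-01,
         2.86844972e+01],
       [-2.24425068e-01,  1.15628265e-01,  9.67607097e-01,
        -3.89893683e+02],
       [ 0.00000000e+00,  0.00000000e+00,  0.00000000e+00,
         1.00000000e+00]])}
```

View pics/topc.png

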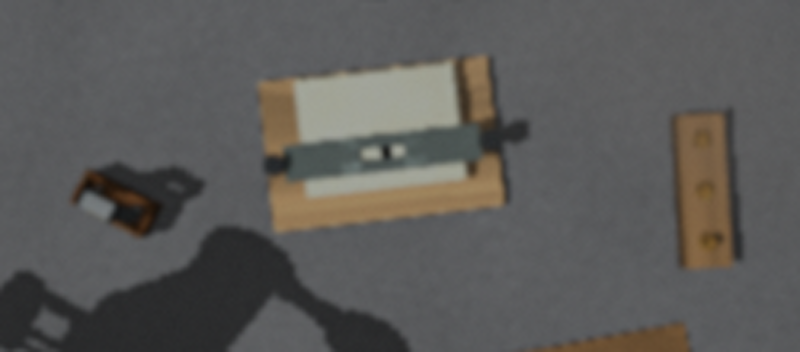

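The crop shows the tongs' stand at crop (117,203), its long axis running to the lower right. The slot is at (363..406,152), with the dark hole near (386,152). The rack pieces are at (703,137), (707,188) and (711,239), and the nearest one looks like the tall post. I move over the stand for a closer look.

Emit:
carry_out(targets=[[-0.038,-0.016,0,0,0,0,0],[-0.038,-0.016,0,0,0,0,0],[-0.038,-0.016,0,0,0,0,0],[-0.038,-0.016,0,0,0,0,0],[-0.038,-0.016,0,0,0,0,0],[-0.038,-0.016,0,0,0,0,0],[-0.038,-0.016,0,0,0,0,0],[-0.038,-0.016,0,0,0,0,0]])

```text
clock: 0.82
tcp_pos: [473.7, 260.1, 233.1]
eef_rot: [0.232, 0.973, -0.0, -0.0]
contact_force: [0.4, 1.0, -0.6]
grip_width: 92.0
finger_force: 0.0
```

```bash
python3 - <<'E'
from h import *
o=get_obs();c=get_calibration('wrist');im=read_camera('wrist');cv2.imwrite('pics/w1.png',im)
print(o['clock'],o['tcp_pos']);togo([0,0,0]);print(c['world_to_cam'])
np.save('w1.npy',c['world_to_cam'])
E
```

```text
0.8167 [473.69245346 260.06756426 233.14045258]
tilt z [ 0.0031 -0.0041 -1.    ] toolY world deg 62.88
[[ 4.50532568e-01  8.92759760e-01 -6.44220257e-04 -4.45177444e+02]
 [-8.63888735e-01  4.35780506e-01 -2.52569997e-01  3.24276506e+02]
 [-2.25203592e-01  1.14347544e-01  9.67578411e-01 -3.12456376e+02]
 [ 0.00000000e+00  0.00000000e+00  0.00000000e+00  1.00000000e+00]]
```

View pics/w1.png

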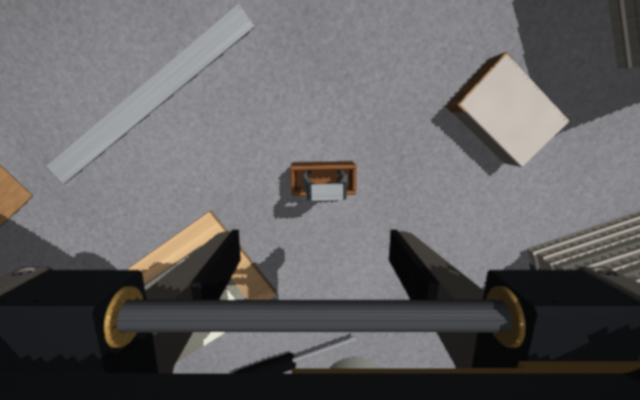

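The bridge is centred at about (326,191) and the stand's back rim runs from (292,164) to (355,164). It is already almost parallel to the tool's y.

```bash
python3 - <<'E'
from h import *
c=get_calibration('wrist')
im=cv2.imread('pics/w1.png')
for n,u,v,z in [('bridge',326,191,110),('BL',291,163,41),('BR',356,163,41),('FL',292,196,41),('FR',356,196,41),('bl',311,184,110),('br',344,183,110)]: print(n,back(c,u,v,z).round(1))
cv2.imwrite('pics/w1c.png',cv2.resize(im[150:230,260:390],None,fx=6,fy=6,interpolation=cv2.INTER_CUBIC))
E
```

```text
bridge [473.9 268.5 110. ]
BL [440.9 242.6  41. ]
BR [475.  309.4  41. ]
FL [476.  225.2  41. ]
FR [510.5 292.8  41. ]
bl [461.5 259.  110. ]
br [474.7 287.  110. ]
```

View pics/w1c.png

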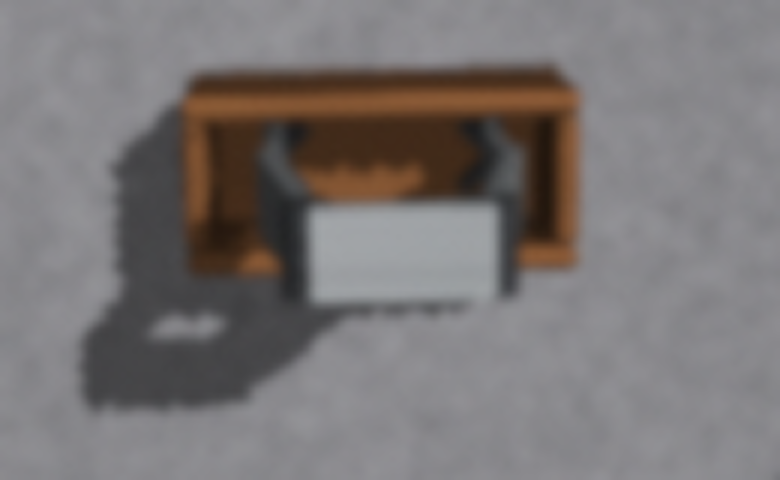

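The bridge top covers crop (305..502, 203..303), so its centre is at full-picture (327.5,192.2). The stand's outer rim spans (290.8..356.7, 164.7..195).

```bash
python3 - <<'E'
from h import *
c=get_calibration('wrist');c['world_to_cam']=np.load('w1.npy')
b=back(c,327.5,192.2,110)
P=[back(c,*p,41) for p in [(290.8,164.7),(356.7,164.7),(291.7,195.3),(356.2,194.8)]]
print(b,np.mean(P,0)); print([np.linalg.norm(P[i]-P[j]) for i,j in((0,1),(2,3),(0,2),(1,3))])
d=P[1]-P[0];print(np.degrees(np.arctan2(d[1],d[0])));d=P[3]-P[2];print(np.degrees(np.arctan2(d[1],d[0])))
print(togo([b[0],b[1],67]),togo([*np.mean(P,0)[:2],67]))
ct=get_calibration('top')
for u,v in [(703,137),(707,188),(711,239),(384,152),(265,164),(490,136)]: print(back(ct,190+u/3.2-.3,180+v/3.2-.3,45 if v<150 else 42).round(0))
E
```

```text
[470.51712115 275.33182225 110.        ] [470.69357562 273.75416086  41.        ]
[np.float64(76.149670692445), np.float64(76.50544412983777), np.float64(36.310074820437045), np.float64(35.701220408774454)]
63.22687544881715
63.686714401059184
tilt z [ 0.0031 -0.0041 -1.    ] toolY world deg 62.88
tilt z [ 0.0031 -0.0041 -1.    ] toolY world deg 62.88
[0.01718571 0.0153572  0.1660408 ] [0.01630959 0.01403337 0.16604775]
[ 545. -297.   45.]
[ 496. -301.   42.]
[ 447. -305.   42.]
[525.  12.  42.]
[511. 127.  42.]
[542. -91.  45.]
```

Emit:
carry_out(targets=[[0.008,0.007,0.03,0,0,0,0],[0.008,0.007,0.03,0,0,0,0],[0,0,0.015,0,0,0,0],[0,0,0,0,0,0,0],[0,0,0,0,0,0,0]])

```text
clock: 1.28
tcp_pos: [464.2, 281.5, 157.6]
eef_rot: [0.232, 0.973, -0.001, -0.001]
contact_force: [0.7, -0.3, 0.1]
grip_width: 91.7
finger_force: 0.0
```

```bash
python3 - <<'E'
from h import *
o=get_obs();c=get_calibration('wrist');im=read_camera('wrist')
print(o['clock'],o['tcp_pos'],togo([0,0,0]));np.save('w2.npy',c['world_to_cam'])
print(proj(c,[470.5,275.3,110]))
cv2.imwrite('pics/w2.png',cv2.resize(im[130:330,200:460],None,fx=3,fy=3,interpolation=cv2.INTER_CUBIC))
E
```

```text
tilt z [ 8.e-04  2.e-04 -1.e+00] toolY world deg 63.21
1.2833 [464.19202722 281.51684222 157.62674449] [ 0.28838388 -0.46134991  0.1586924 ]
[310.9617769 240.0921342]
```

View pics/w2.png

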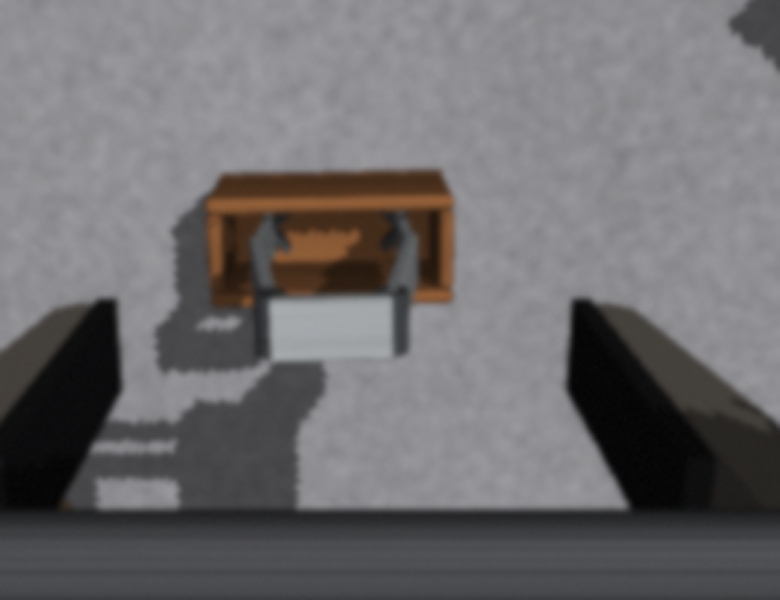

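The bridge top spans crop (268..393, 295..360), which puts its centre at full (310.0,238.8). The first measurement predicted (311.0,240.1), so they agree.

```bash
python3 - <<'E'
from h import *
c=get_calibration('wrist');c['world_to_cam']=np.load('w2.npy')
b=back(c,310.0,238.8,110); 
P=[back(c,200+u/3-.3,130+v/3-.3,41) for u,v in [(208,203),(453,203),(212,305),(452,300)]]
print(b,np.mean(P,0),[np.linalg.norm(P[i]-P[j]).round(1) for i,j in((0,1),(2,3),(0,2),(1,3))])
d=P[1]-P[0];print(np.degrees(np.arctan2(d[1],d[0])));d=P[3]-P[2];print(np.degrees(np.arctan2(d[1],d[0])))
print(togo([b[0],b[1],67]),togo([*np.mean(P,0)[:2],67]))
E
```

```text
[469.31328471 275.13278863 110.        ] [471.04291782 273.1141161   41.        ] [np.float64(75.7), np.float64(76.4), np.float64(33.4), np.float64(31.7)]
63.267058794514305
64.54575626126487
tilt z [ 8.e-04  2.e-04 -1.e+00] toolY world deg 63.21
tilt z [ 8.e-04  2.e-04 -1.e+00] toolY world deg 63.21
[-0.00655113 -0.00416211  0.09209916] [-0.00900506 -0.00518432  0.09210017]
```

Emit:
carry_out(targets=[[-0.007,-0.0043,0,0,0,0,0],[0,0,0.03,0,0,0,0],[0,0,0.03,0,0,0,0],[0,0,0.03,0,0,0,0.2],[0,0,0,0,0,0,0.4],[0,0,0,0,0,0,0.5],[0,0,0,0,0,0,0.5],[0,0,0,0,0,0,0.5]])

```text
clock: 2.0
tcp_pos: [471.5, 275.2, 71.3]
eef_rot: [0.232, 0.973, 0.001, 0.002]
contact_force: [-0.6, 0.4, 1.1]
grip_width: 60.5
finger_force: 0.0
```

```bash
python3 - <<'E'
from h import *
o=get_obs();c=get_calibration('wrist');im=read_camera('wrist')
print(o['clock'],o['tcp_pos'],togo([470,275,67]),o['grip_width'],o['finger_force'],o['contact_force'])
cv2.imwrite('pics/w3.png',im)
E
```

```text
tilt z [ 0.0047  0.0014 -1.    ] toolY world deg 63.2
2.0 [471.53324632 275.17443705  71.29508018] [ 0.00111312 -0.00074644  0.00405837] 60.54025249546769 0.0 [-0.6402634   0.39186254  1.06116409]
```

Emit:
carry_out(targets=[[0.0,0,0.001,0,0,0,0.5],[0,0,0,0,0,0,0.5],[0,0,0,0,0,0,0.5],[0,0,0,0,0,0,0.5]])

```text
clock: 2.38
tcp_pos: [470.8, 275.2, 69.1]
eef_rot: [0.232, 0.973, 0.001, 0.002]
contact_force: [0.3, 0.7, 6.4]
grip_width: 46.2
finger_force: 7.3
```

Emit:
carry_out(targets=[[0,0,-0.01,0,0,0,0.5],[0,0,-0.02,0,0,0,0.5],[0,0,-0.02,0,0,0,0.5],[0,0,-0.02,0,0,0,0.5],[0,0,-0.02,0,0,0,0.5],[0,0,0,0,0,0,0.5]])

```text
clock: 2.88
tcp_pos: [471.5, 275.4, 161.9]
eef_rot: [0.232, 0.973, 0.002, 0.003]
contact_force: [0.1, 0.5, 0.5]
grip_width: 45.5
finger_force: 4.7
```

```bash
python3 - <<'E'
from h import *
o=get_obs();im=read_camera('wrist')
print(o['clock'],o['tcp_pos'],togo([470,275,67]),o['grip_width'],o['finger_force'],o['contact_force'])
cv2.imwrite('pics/w4.png',im)
E
```

```text
tilt z [ 0.0041  0.0012 -1.    ] toolY world deg 63.2
2.8833 [471.50945279 275.36165301 161.88667903] [ 0.00073646 -0.00047448  0.09247301] 45.5257553226614 4.7489216504618526 [0.1103348  0.51222063 0.50688877]
```

View pics/w4.png

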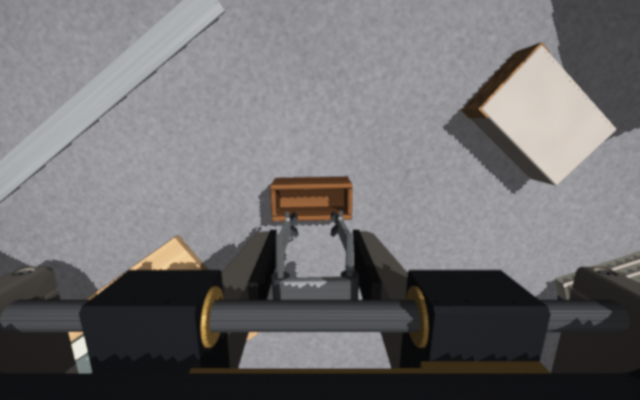

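The tongs are held, with the tips at (290,218) and (338,217) centred below the bridge, and the stand pocket is empty at (271..352,180..220). I now go over the slot for a look on the way to the rack.

Emit:
carry_out(targets=[[-0.0262,-0.03,0,0,0,0,0.5],[-0.0262,-0.03,0,0,0,0,0.5],[-0.0262,-0.03,0,0,0,0,0.5],[-0.0262,-0.03,0,0,0,0,0.5],[-0.0262,-0.03,0,0,0,0,0.5],[-0.0262,-0.03,0,0,0,0,0.5],[-0.0262,-0.03,0,0,0,0,0.5],[0,0,0,0,0,0,0.5]])

```text
clock: 3.6
tcp_pos: [538.6, -1.6, 155.8]
eef_rot: [0.235, 0.972, -0.001, -0.0]
contact_force: [0.1, -0.4, -0.7]
grip_width: 46.4
finger_force: 4.7
```

Emit:
carry_out(targets=[[0,0,0,0,0,0,0.5],[0,0,0,0,0,0,0.5]])

```text
clock: 3.77
tcp_pos: [537.1, 5.0, 155.8]
eef_rot: [0.232, 0.973, 0.0, -0.002]
contact_force: [-0.5, 0.2, -1.4]
grip_width: 46.1
finger_force: 4.7
```

```bash
python3 - <<'E'
from h import *
o=get_obs();c=get_calibration('wrist');im=read_camera('wrist')
print(o['clock'],o['tcp_pos'],togo([470,275,67]),o['grip_width'],o['finger_force'],o['qpos'].round(2))
np.save('w5.npy',c['world_to_cam']);print(proj(c,[525,12,42]))
cv2.imwrite('pics/w5f.png',im)
cv2.imwrite('pics/w5.png',cv2.resize(im[110:300,190:440],None,fx=3.1,fy=3.1,interpolation=cv2.INTER_CUBIC))
E
```

```text
tilt z [-2.4e-03  9.0e-04 -1.0e+00] toolY world deg 63.25
3.7667 [537.09450911   5.03653188 155.77837097] [0.1810309  0.2103415  0.08946874] 46.06114984253775 4.737883061170578 [-0.22  0.14  1.78  0.    1.23 -1.32]
[315.49317318 190.2454306 ]
```

View pics/w5.png

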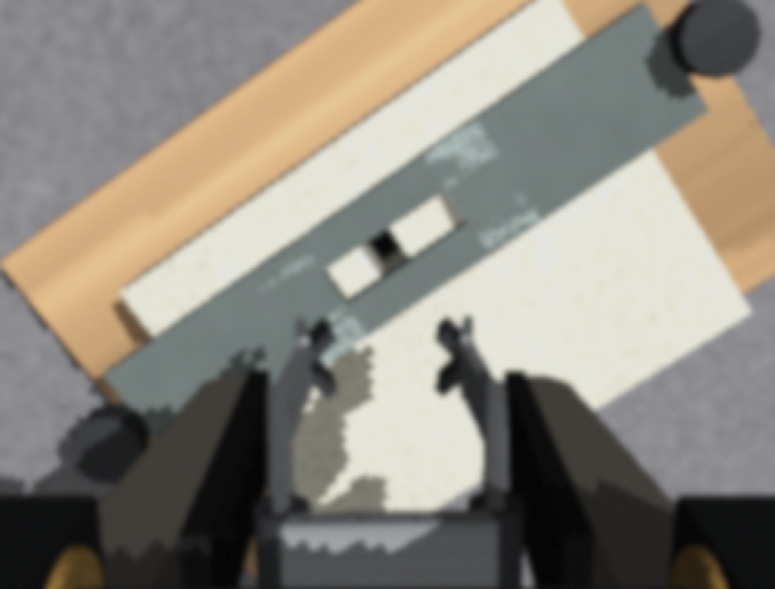

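The bar's slot has ends at crop (339,285) and (454,208). The dark hole is centred near (386,250), and the open tips hang in front at (315,345) and (455,345). I locate it with an intensity profile along the slot.

```bash
python3 - <<'E'
from h import *
c=get_calibration('wrist');c['world_to_cam']=np.load('w5.npy')
im=cv2.imread('pics/w5f.png');g=cv2.cvtColor(im,cv2.COLOR_BGR2GRAY)
q=lambda u,v,z:back(c,190+u/3.1-.35,110+v/3.1-.35,z)
P=[q(*p,42) for p in [(328,270),(350,300),(445,195),(463,222)]]
m=np.mean(P,0);d=(P[0]+P[1]-P[2]-P[3])/2;L=np.linalg.norm(d);d/=L
n=np.array([-d[1],d[0],0])
print('slot',m,'len',L,'w',np.linalg.norm(P[0]-P[1]),'ang',np.degrees(np.arctan2(d[1],d[0])))
for off in(-4,-2,0,2,4):
    s=np.arange(-24,24.1,1);v=[]
    for t in s:
        p=m+d*t+n*off;p[2]=36;u=proj(c,p);v.append(int(cv2.getRectSubPix(g,(1,1),tuple(map(float,u)))[0,0]))
    print(off,n.round(2),v)
E
```

```text
slot [525.06444563  13.87993289  42.        ] len 40.78776278310034 w 11.205902814763865 ang -82.56141224895168
-4 [0.99 0.13 0.  ] [128, 129, 129, 130, 132, 150, 184, 205, 215, 215, 215, 216, 215, 215, 214, 217, 216, 216, 219, 218, 220, 217, 202, 161, 92, 43, 33, 34, 32, 38, 57, 96, 131, 166, 199, 217, 220, 219, 220, 220, 221, 219, 221, 220, 214, 197, 157, 125, 119]
-2 [0.99 0.13 0.  ] [124, 125, 127, 129, 130, 146, 182, 212, 224, 227, 228, 228, 227, 227, 226, 227, 228, 228, 228, 227, 227, 226, 211, 163, 86, 31, 12, 9, 10, 20, 50, 95, 134, 171, 205, 223, 227, 227, 227, 227, 228, 227, 227, 227, 224, 207, 168, 129, 119]
0 [0.99 0.13 0.  ] [124, 123, 125, 127, 129, 140, 172, 206, 223, 227, 228, 228, 227, 227, 227, 227, 227, 228, 228, 228, 228, 226, 215, 166, 91, 36, 15, 12, 14, 20, 50, 97, 136, 174, 207, 224, 227, 227, 227, 228, 228, 228, 228, 227, 223, 203, 160, 123, 117]
2 [0.99 0.13 0.  ] [124, 125, 126, 127, 128, 136, 161, 199, 221, 227, 227, 228, 227, 227, 227, 227, 227, 228, 228, 228, 228, 227, 215, 173, 109, 62, 47, 45, 43, 46, 64, 97, 133, 170, 204, 223, 227, 227, 227, 227, 228, 228, 228, 228, 224, 207, 163, 126, 118]
4 [0.99 0.13 0.  ] [125, 125, 125, 126, 125, 129, 148, 186, 215, 221, 223, 224, 222, 223, 223, 222, 224, 224, 226, 224, 223, 223, 210, 173, 118, 80, 71, 71, 71, 71, 79, 95, 123, 162, 201, 222, 223, 224, 224, 223, 224, 224, 225, 224, 219, 199, 157, 123, 117]
```

Emit:
carry_out(targets=[[-0.0134,-0.0367,0,0,0,0,0.5],[-0.0134,-0.0367,0,0,0,0,0.5],[-0.0134,-0.0367,0,0,0,0,0.5],[-0.0134,-0.0367,0,0,0,0,0.5],[-0.0134,-0.0367,0,0,0,0,0.5],[-0.0134,-0.0367,0,0,0,0,0.5],[-0.0134,-0.0367,0,0,0,0,0.5],[-0.0134,-0.0367,0,0,0,0,0.5]])

```text
clock: 4.48
tcp_pos: [501.5, -305.7, 156.8]
eef_rot: [0.231, 0.973, 0.0, -0.0]
contact_force: [0.7, 1.3, -1.4]
grip_width: 45.7
finger_force: 4.7
```

Emit:
carry_out(targets=[[0,0,0,0,0,0,0.5],[0,0,0,0,0,0,0.5],[0,0,0,0,0,0,0.5]])

```text
clock: 4.73
tcp_pos: [501.8, -304.0, 156.7]
eef_rot: [0.231, 0.973, 0.001, -0.001]
contact_force: [-0.1, 0.2, 0.2]
grip_width: 45.7
finger_force: 4.7
```

```bash
python3 - <<'E'
from h import *
o=get_obs();c=get_calibration('wrist');im=read_camera('wrist')
print(o['clock'],o['tcp_pos'],togo([470,275,67]),o['grip_width'],o['finger_force'],o['qpos'].round(2))
np.save('w6.npy',c['world_to_cam']);
for p in [[545,-297,37],[496,-301,37],[447,-305,37]]: print(proj(c,p))
cv2.imwrite('pics/w6f.png',im)
cv2.imwrite('pics/w6.png',cv2.resize(im[60:310,170:470],None,fx=2.4,fy=2.4,interpolation=cv2.INTER_CUBIC))
E
```

```text
tilt z [-8.0e-04  1.3e-03 -1.0e+00] toolY world deg 63.33
4.7333 [ 501.77809646 -303.9936651   156.65802511] [0.28813702 0.5027088  0.09056167] 45.72251986492079 4.737873334670439 [-0.75  0.26  1.64  0.    1.25 -1.86]
[340.82767739 238.50419014]
[314.52915311 196.48710552]
[286.15272167 151.15015399]
```

View pics/w6.png

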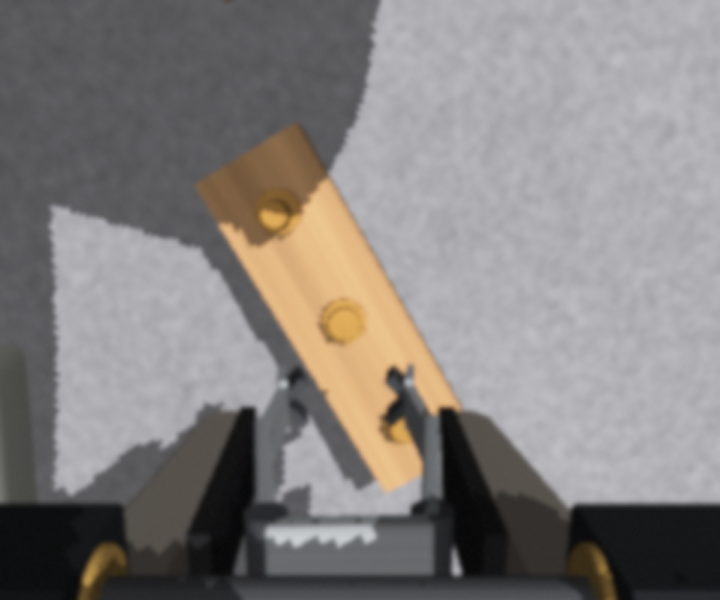

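The rack's pieces are at crop (276,214), (343,322) and (405,425). The nearest one shows a narrow stem top at (272,215), displaced from its flange at (281,213), so that is the tall post. The middle one has a broad concentric head. I check this against the model.

```bash
python3 - <<'E'
from h import *
c=get_calibration('wrist');c['world_to_cam']=np.load('w6.npy')
q=lambda u,v,z:back(c,170+u/2.4-.3,60+v/2.4-.3,z)
print('flange1@32',q(281,213,32),'stem1@48',q(272,215,48),'head1@37',q(272,215,37))
print('flange2@32',q(345,320,32),'head2@37',q(343,322,37),'@48',q(343,322,48))
C=[q(*p,28) for p in [(195,185),(298,123)]];print(C,np.linalg.norm(C[0]-C[1]))
g=cv2.imread('pics/w6f.png')
f=q(281,213,32)
for z in(32,37,48): print(z,(proj(c,[*f[:2],z])-[170,60])*2.4)
for v in range(205,227,4):
    y=int(round(60+v/2.4)); print(y,[tuple(int(k) for k in g[y,x]) for x in range(274,300,1)][::1])
print(togo(q(281,213,32)))
E
```

```text
flange1@32 [ 445.25915559 -303.93418288   32.        ] stem1@48 [ 444.0380278  -305.33653783   48.        ] head1@37 [ 444.27362212 -306.72642964   37.        ]
flange2@32 [ 493.58546675 -300.92760786   32.        ] head2@37 [ 492.94830506 -301.46719605   37.        ] @48 [ 490.73377298 -300.2911258    48.        ]
[array([ 421.20218089, -328.86812823,   28.        ]), array([ 418.8039074 , -283.03265176,   28.        ])] 45.8981766392615
32 [280.28 212.28]
37 [279.092037   213.26963208]
48 [276.32059209 215.57838309]
145 [(61, 88, 116), (59, 88, 116), (55, 89, 118), (50, 91, 122), (47, 91, 124), (47, 92, 124), (47, 92, 124), (47, 91, 124), (46, 90, 123), (47, 91, 123), (46, 90, 122), (44, 88, 120), (43, 85, 115), (39, 77, 104), (35, 69, 94), (36, 69, 95), (40, 78, 107), (45, 87, 119), (46, 90, 123), (47, 90, 122), (53, 91, 122), (70, 107, 141), (95, 137, 176), (114, 161, 204), (127, 178, 222), (136, 190, 231)]
147 [(63, 91, 119), (59, 88, 117), (54, 88, 119), (50, 92, 125), (52, 102, 139), (61, 118, 160), (66, 127, 171), (62, 121, 163), (59, 114, 154), (55, 107, 145), (51, 100, 136)
[... 1316 characters left out ...]
(62, 121, 164), (66, 130, 175), (80, 155, 205), (89, 168, 218), (97, 172, 222), (110, 175, 223), (124, 181, 226), (135, 189, 231), (138, 193, 233), (140, 195, 234), (140, 195, 234)]
154 [(67, 96, 126), (68, 96, 126), (66, 95, 125), (64, 94, 124), (59, 93, 124), (56, 97, 130), (58, 108, 146), (63, 123, 165), (70, 137, 183), (77, 148, 195), (77, 149, 197), (74, 143, 191), (69, 135, 180), (62, 122, 164), (59, 116, 156), (66, 128, 172), (79, 150, 198), (88, 163, 212), (100, 170, 218), (115, 176, 223), (127, 183, 227), (134, 188, 230), (136, 190, 231), (137, 191, 232), (138, 193, 233), (140, 195, 234)]
tilt z [-8.0e-04  1.3e-03 -1.0e+00] toolY world deg 63.33
[ 0.05032314 -0.02575441  0.12481214]
```

Emit:
carry_out(targets=[[0.025,-0.013,0,0,0,0,0.5],[0.0255,-0.013,0,0,0,0,0.5],[0,0,0,0,0,0,0.5],[0,0,0,0,0,0,0.5]])

```text
clock: 5.12
tcp_pos: [444.6, -304.5, 157.1]
eef_rot: [0.231, 0.973, 0.0, -0.0]
contact_force: [0.1, -0.5, -0.6]
grip_width: 46.3
finger_force: 4.7
```

```bash
python3 - <<'E'
from h import *
c=get_calibration('wrist');c['world_to_cam']=np.load('w6.npy')
for z in (92,94,97): print('tip expected in w6 crop',(proj(c,[501.7,-304.5,z])-[170,60])*2.4)
for k in range(4):
    o=get_obs();c=get_calibration('wrist');im=read_camera('wrist');print(o['tcp_pos'],proj(c,[444.7,-304.7,48]),proj(c,[*o['tcp_pos'][:2],48]),togo([444.7,-304.7,96]))
np.save('w7.npy',c['world_to_cam']);cv2.imwrite('pics/w7f.png',im)
E
```

```text
tip expected in w6 crop [345.33202382 387.90563186]
tip expected in w6 crop [345.3279531  389.89056004]
tip expected in w6 crop [345.32171369 392.93297267]
tilt z [ 8.e-04 -1.e-04 -1.e+00] toolY world deg 63.28
[ 444.56800229 -304.49278684  157.0571417 ] [314.3686435  206.28944791] [314.50723131 206.06510109] [ 8.60001184e-04 -1.84914921e-05  6.14973039e-02]
tilt z [ 1.1e-03 -5.0e-04 -1.0e+00] toolY world deg 63.29
[ 445.43010435 -305.06501524  157.49790274] [314.56354347 204.9203767 ] [314.56537691 205.78748392] [0.00146835 0.00019011 0.06171411]
tilt z [ 1.e-03 -5.e-04 -1.e+00] toolY world deg 63.29
[ 445.85791528 -305.49774361  157.71585279] [314.79990274 204.22211151] [314.58717769 205.70136882] [0.00163763 0.00039932 0.06168633]
tilt z [ 9.e-04 -6.e-04 -1.e+00] toolY world deg 63.29
[ 445.92464112 -305.7595325   157.68810127] [315.0317004  203.95292009] [314.59428585 205.62055848] [0.00172874 0.00060074 0.06169504]
```

Emit:
carry_out(targets=[[0.001,0,0.02,0,0,0,0.5],[0,0,0.02,0,0,0,0.5],[0,0,0.015,0,0,0,0.5],[0,0,0.006,0,0,0,0.5],[0,0,0,0,0,0,0.5],[0,0,0,0,0,0,0.5]])

```text
clock: 5.82
tcp_pos: [444.4, -306.0, 96.7]
eef_rot: [0.232, 0.973, -0.0, 0.0]
contact_force: [0.8, 0.8, -1.3]
grip_width: 45.8
finger_force: 4.7
```

```bash
python3 - <<'E'
from h import *
o=get_obs();im=read_camera('wrist');print(o['tcp_pos'],o['contact_force'],togo([444.7,-304.7,96]))
cv2.imwrite('pics/w8f.png',im);cv2.imwrite('pics/w8.png',cv2.resize(im[130:330,230:400],None,fx=3,fy=3,interpolation=cv2.INTER_CUBIC))
E
```

```text
tilt z [ 0.0012 -0.0013 -1.    ] toolY world deg 63.22
[ 444.43923775 -306.03731825   96.69644253] [ 0.82822734  0.83826704 -1.33224435] [0.00080128 0.00155521 0.0013555 ]
```

Emit:
carry_out(targets=[[0,0,0,0,0,0,0.58],[0,0,0,0,0,0,0.62],[0,0,0,0,0,0,0.7],[0,0,0,0,0,0,0.7],[0,0,0,0,0,0,0.7],[0,0,0,0,0,0,0.7]])

```text
clock: 6.37
tcp_pos: [444.3, -305.9, 96.9]
eef_rot: [0.232, 0.973, 0.0, 0.0]
contact_force: [1.2, 2.3, 2.7]
grip_width: 33.7
finger_force: 30.0
```

Emit:
carry_out(targets=[[0,0,-0.005,0,0,0,0.7],[0,0,-0.01,0,0,0,0.7],[0,0,-0.015,0,0,0,0.7],[0,0,-0.015,0,0,0,0.7],[0,0,-0.015,0,0,0,0.7],[0,0,-0.005,0,0,0,0.7],[0,0,0,0,0,0,0.7],[0,0,0,0,0,0,0.7]])

```text
clock: 7.03
tcp_pos: [443.7, -306.1, 161.3]
eef_rot: [0.232, 0.973, -0.0, -0.0]
contact_force: [-0.2, -0.6, -1.0]
grip_width: 33.6
finger_force: 30.0
```

```bash
python3 - <<'E'
from h import *
o=get_obs();c=get_calibration('wrist');im=read_camera('wrist');print(o['clock'],o['tcp_pos'],o['contact_force'],o['grip_width'],togo([538,5,161]),togo([525.6,9.6,161]))
np.save('w9.npy',c['world_to_cam']);cv2.imwrite('pics/w9f.png',im)
print([proj(c,[*o['tcp_pos'][:2],z]).round(1) for z in (o['tcp_pos'][2]-89,o['tcp_pos'][2]-67,o['tcp_pos'][2]-47)])
for y in range(205,262,3): print(y,[tuple(int(k) for k in im[y,x]) for x in range(300,330,3)])
E
```

```text
tilt z [-1.e-03  7.e-04 -1.e+00] toolY world deg 63.19
tilt z [-1.e-03  7.e-04 -1.e+00] toolY world deg 63.19
7.0333 [ 443.6607328  -306.07343563  161.27230484] [-0.24894926 -0.64363411 -0.97734938] 33.64646164425254 [ 5.56591163e-02  3.19962447e-01 -3.18161498e-04] [ 6.88010154e-02  3.18475761e-01 -3.02204251e-04]
[array([314.6, 212.3]), array([314.6, 220.4]), array([314.6, 229.2])]
205 [(134, 187, 229), (138, 192, 232), (138, 192, 232), (130, 182, 226), (128, 180, 222), (126, 178, 221), (131, 184, 227), (141, 196, 235), (142, 197, 235), (143, 198, 237)]
208 [(134, 187, 229), (135, 189, 230), (138, 191, 232), (134, 188, 230), (108, 157, 200), (91, 141, 181), (121, 174, 217), (138, 193, 233), (141, 196, 235), (141, 196, 235)]
211 [(137, 189, 230), (130, 175, 217), (118, 169, 212), (80, 135, 178), (86, 163, 212), (89, 171, 222), (81, 149, 196), (106, 165, 210), (134, 182, 223), (137, 184, 225)]
214 [(132, 173, 212), (113, 115, 120), (56, 85, 111), (40, 52, 63), (71, 118, 153), (68, 131, 175), (43, 57, 70), (66, 111, 146), (94, 115, 134), (125, 148, 173)]
217 [(120, 127, 137), (125, 12
[... 1720 characters left out ...]
 191, 232), (138, 192, 233)]
250 [(182, 177, 178), (181, 176, 177), (180, 175, 175), (158, 154, 154), (96, 93, 94), (99, 96, 96), (99, 97, 100), (125, 163, 200), (138, 192, 233), (137, 191, 232)]
253 [(186, 181, 182), (186, 181, 182), (187, 183, 183), (183, 178, 179), (118, 115, 115), (101, 98, 98), (99, 95, 95), (107, 113, 124), (136, 186, 228), (139, 192, 232)]
256 [(187, 182, 182), (186, 181, 182), (184, 179, 179), (184, 180, 180), (166, 162, 162), (100, 97, 97), (94, 91, 92), (100, 97, 98), (115, 140, 167), (139, 192, 232)]
259 [(184, 179, 180), (184, 180, 180), (187, 182, 183), (184, 180, 180), (181, 177, 178), (129, 125, 126), (96, 92, 93), (97, 94, 95), (96, 97, 101), (128, 172, 212)]
```

The grip is good: the stem top is seen at (313.8,228.5) and the TCP axis predicts (314.6,229.2). I carry the post to above the hole.

Emit:
carry_out(targets=[[0.0086,0.0398,0,0,0,0,0.7],[0.0086,0.0398,0,0,0,0,0.7],[0.0086,0.0398,0,0,0,0,0.7],[0.0086,0.0398,0,0,0,0,0.7],[0.0086,0.0398,0,0,0,0,0.7],[0.0086,0.0398,0,0,0,0,0.7],[0.0086,0.0398,0,0,0,0,0.7],[0.0086,0.0398,0,0,0,0,0.7]])

```text
clock: 7.75
tcp_pos: [525.3, 11.4, 160.1]
eef_rot: [0.232, 0.973, -0.0, -0.001]
contact_force: [1.8, -0.0, -0.6]
grip_width: 34.1
finger_force: 30.0
```

Emit:
carry_out(targets=[[0,0,0.01,0,0,0,0.7],[0,0,0.005,0,0,0,0.7],[0,0,0,0,0,0,0.7],[0,0,0,0,0,0,0.7],[0,0,0,0,0,0,0.7]])

```text
clock: 8.17
tcp_pos: [525.8, 7.9, 146.1]
eef_rot: [0.233, 0.973, -0.0, -0.0]
contact_force: [-0.6, 0.0, -1.0]
grip_width: 33.9
finger_force: 30.0
```

```bash
python3 - <<'E'
from h import *
for k in range(3):
    o=get_obs();c=get_calibration('wrist');im=read_camera('wrist');print(o['clock'],o['tcp_pos'],togo([525.6,9.6,146]))
np.save('w10.npy',c['world_to_cam']);cv2.imwrite('pics/w10f.png',im)
t=o['tcp_pos'];f=lambda p:((proj(c,p)-[250,140])*6+3).round(0)
print('axis',[f([*t[:2],z]) for z in(t[2]-89,42,36)],'est hole',f([525.6,9.6,36]),'slot ends',f([525.06-.13*21.5,13.88+21.3,42]),f([525.06+.13*21.5,13.88-21.3,42]))
cv2.imwrite('pics/w10.png',cv2.resize(im[140:240,250:380],None,fx=6,fy=6,interpolation=cv2.INTER_CUBIC))
E
```

```text
tilt z [ 1.e-04 -2.e-04 -1.e+00] toolY world deg 63.07
8.1667 [525.77528233   7.86467287 146.12186775] [0.00114431 0.00133399 0.0004276 ]
tilt z [ 4.e-04 -3.e-04 -1.e+00] toolY world deg 63.08
8.2167 [526.01600941   7.89250314 146.42801467] [0.0011874  0.00118844 0.00059293]
tilt z [ 6.e-04 -2.e-04 -1.e+00] toolY world deg 63.09
8.2667 [526.12039796   8.00288956 146.59354407] [0.00116814 0.00099235 0.00069719]
axis [array([390., 436.]), array([390., 406.]), array([390., 396.])] est hole [398. 388.] slot ends [544. 303.] [304. 461.]
```

View pics/w10.png

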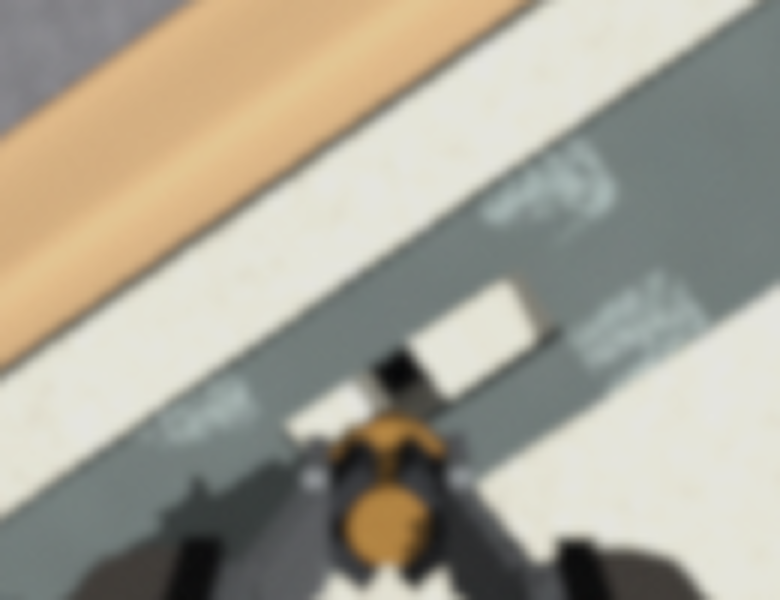

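The picture shows the post's flange at (390,440) and the hole in the slot at about (402,389), against the TCP axis at leaf level (390,396). The correction is about +1 mm in x and +1.3 mm in y, then I lower carefully.

Emit:
carry_out(targets=[[0.001,0.0013,0.004,0,0,0,0.7],[0,0,0.004,0,0,0,0.7],[0,0,0.002,0,0,0,0.7],[0,0,0,0,0,0,0.7],[0,0,0,0,0,0,0.7],[0,0,0,0,0,0,0.7]])

```text
clock: 8.82
tcp_pos: [525.8, 10.9, 136.3]
eef_rot: [0.232, 0.973, -0.0, 0.0]
contact_force: [-1.1, -0.9, -0.8]
grip_width: 33.5
finger_force: 30.0
```

Emit:
carry_out(targets=[[0,0,0.001,0,0,0,0.7],[0,0,0.001,0,0,0,0.7],[0,0,0.001,0,0,0,0.7],[0,0,0.001,0,0,0,0.7],[0,0,0.001,0,0,0,0.7],[0,0,0,0,0,0,0.7]])

```text
clock: 9.32
tcp_pos: [525.5, 10.9, 131.0]
eef_rot: [0.232, 0.973, -0.0, -0.0]
contact_force: [-0.7, -0.9, -0.1]
grip_width: 33.3
finger_force: 30.0
```

Foot at about 40.3 mm, so it is already inside the slot with no force. I continue in small steps.

Emit:
carry_out(targets=[[0,0,0.001,0,0,0,0.7],[0,0,0.001,0,0,0,0.7],[0,0,0.001,0,0,0,0.7],[0,0,0.0005,0,0,0,0.7],[0,0,0,0,0,0,0.7]])

```text
clock: 9.73
tcp_pos: [525.6, 10.9, 127.6]
eef_rot: [0.232, 0.973, 0.0, -0.0]
contact_force: [-0.2, 0.1, -1.7]
grip_width: 33.5
finger_force: 30.0
```

Emit:
carry_out(targets=[[0,0,0.001,0,0,0,0.7],[0,0,0.0005,0,0,0,0.7],[0,0,0.0005,0,0,0,0.7],[0,0,0,0,0,0,0.7]])

```text
clock: 10.07
tcp_pos: [525.6, 10.9, 125.7]
eef_rot: [0.232, 0.973, -0.0, -0.0]
contact_force: [-0.2, -0.4, -1.3]
grip_width: 33.9
finger_force: 30.0
```

Emit:
carry_out(targets=[[0,0,0.001,0,0,0,0.7],[0,0,0.001,0,0,0,0.7],[0,0,0.001,0,0,0,0.7],[0,0,0,0,0,0,0.7]])

```text
clock: 10.4
tcp_pos: [525.5, 10.9, 122.5]
eef_rot: [0.232, 0.973, -0.0, -0.0]
contact_force: [0.0, -0.3, -1.3]
grip_width: 33.6
finger_force: 30.0
```

In the hole (foot about 32 mm, no contact force). The flange should seat at TCP about 110.7.

Emit:
carry_out(targets=[[0,0,0.002,0,0,0,0.7],[0,0,0.002,0,0,0,0.7],[0,0,0.002,0,0,0,0.7],[0,0,0.001,0,0,0,0.7],[0,0,0.001,0,0,0,0.7],[0,0,0.0005,0,0,0,0.7],[0,0,0,0,0,0,0.7]])

```text
clock: 10.98
tcp_pos: [525.6, 10.9, 114.2]
eef_rot: [0.232, 0.973, -0.0, -0.0]
contact_force: [0.9, -0.6, -1.3]
grip_width: 33.5
finger_force: 30.0
```

Emit:
carry_out(targets=[[0,0,0.001,0,0,0,0.7],[0,0,0.0005,0,0,0,0.7],[0,0,0.0005,0,0,0,0.7],[0,0,0,0,0,0,0.7]])

```text
clock: 11.32
tcp_pos: [525.6, 10.9, 112.2]
eef_rot: [0.232, 0.973, -0.0, -0.0]
contact_force: [0.1, 0.1, -1.6]
grip_width: 33.3
finger_force: 30.0
```

Emit:
carry_out(targets=[[0,0,0.0005,0,0,0,0.7],[0,0,0.0005,0,0,0,0.7],[0,0,0,0,0,0,0.7]])

```text
clock: 11.57
tcp_pos: [525.7, 10.9, 111.2]
eef_rot: [0.232, 0.973, -0.0, -0.0]
contact_force: [0.0, -1.2, -0.0]
grip_width: 33.9
finger_force: 30.0
```

Emit:
carry_out(targets=[[0,0,0.0005,0,0,0,0.7],[0,0,0,0,0,0,0.7]])

```text
clock: 11.73
tcp_pos: [525.8, 10.9, 111.0]
eef_rot: [0.232, 0.973, -0.0, 0.0]
contact_force: [0.6, 0.5, -0.1]
grip_width: 33.6
finger_force: 30.0
```

Emit:
carry_out(targets=[[0,0,0.0005,0,0,0,0.7],[0,0,0,0,0,0,0.7],[0,0,0,0,0,0,0.7]])

```text
clock: 11.98
tcp_pos: [525.9, 10.9, 110.7]
eef_rot: [0.232, 0.973, 0.0, 0.0]
contact_force: [-1.8, 1.1, 4.2]
grip_width: 33.7
finger_force: 30.0
```

Emit:
carry_out(targets=[[0,0,0.0005,0,0,0,0.7],[0,0,0,0,0,0,0.7],[0,0,0,0,0,0,0.7]])

```text
clock: 12.23
tcp_pos: [525.9, 10.9, 110.0]
eef_rot: [0.232, 0.973, 0.0, 0.0]
contact_force: [-0.9, 1.1, 4.2]
grip_width: 33.7
finger_force: 30.0
```

Seated: 4 N at the predicted height. Now I release and lift off.

Emit:
carry_out(targets=[[0,0,0,0,0,0,0.62],[0,0,0,0,0,0,0.58],[0,0,0,0,0,0,0.54],[0,0,0,0,0,0,0.5],[0,0,0,0,0,0,0.5],[0,0,0,0,0,0,0.5],[0,0,0,0,0,0,0.5]])

```text
clock: 12.82
tcp_pos: [525.6, 10.9, 109.7]
eef_rot: [0.232, 0.973, 0.0, -0.0]
contact_force: [0.5, -0.5, -1.2]
grip_width: 46.1
finger_force: 4.7
```

Emit:
carry_out(targets=[[0,0,-0.003,0,0,0,0.5],[0,0,-0.005,0,0,0,0.5],[0,0,-0.01,0,0,0,0.5],[0,0,-0.015,0,0,0,0.5],[0,0,-0.02,0,0,0,0.5],[0,0,0,0,0,0,0.5],[0,0,0,0,0,0,0.5]])

```text
clock: 13.4
tcp_pos: [526.9, 10.6, 164.5]
eef_rot: [0.232, 0.973, 0.0, 0.002]
contact_force: [0.3, 0.4, -1.2]
grip_width: 45.8
finger_force: 4.7
```

```bash
python3 - <<'E'
from h import *
o=get_obs();c=get_calibration('wrist');im=read_camera('wrist');print(o['clock'],o['tcp_pos'],o['grip_width'],o['finger_force'],togo([471,274.3,163]))
p=[525.7,10.5]
for z in(68-6,46): print(z,proj(c,[*p,z]))
# brass mask
hsv=cv2.cvtColor(im,cv2.COLOR_BGR2HSV);m=cv2.inRange(hsv,(8,130,60),(25,255,255));m[:, :270]=0;m[:,360:]=0;m[:170]=0;m[270:]=0
n,l,s,ce=cv2.connectedComponentsWithStats(m);print([(s[i].tolist(),ce[i].round(1)) for i in range(1,n) if s[i][4]>15])
E
```

```text
tilt z [ 1.e-03 -2.e-04 -1.e+00] toolY world deg 63.2
13.4 [526.91558927  10.6425698  164.48135299] 45.7590000439569 4.731923702638596 [ 1.67771344e-01  2.10375604e-01 -5.95042120e-05]
62 [313.70866559 206.44780264]
46 [313.73062146 201.86618297]
[([306, 193, 17, 18, 232], array([313.6, 201.4]))]
```

The post remains seated: the flange is seen at (313.6,201.4) and expected at (313.7,201.9). I take the tongs back.

Emit:
carry_out(targets=[[0.021,0.0263,0,0,0,0,0.5],[0.021,0.0263,0,0,0,0,0.5],[0.021,0.0263,0,0,0,0,0.5],[0.021,0.0263,0,0,0,0,0.5],[0.021,0.0263,0,0,0,0,0.5],[0.021,0.0263,0,0,0,0,0.5],[0.021,0.0263,0,0,0,0,0.5],[0.021,0.0263,0,0,0,0,0.5]])

```text
clock: 14.12
tcp_pos: [469.1, 275.7, 161.3]
eef_rot: [0.232, 0.973, -0.001, -0.001]
contact_force: [0.2, -0.4, 0.2]
grip_width: 46.4
finger_force: 4.7
```

Emit:
carry_out(targets=[[0,0,0,0,0,0,0.5],[0,0,0,0,0,0,0.5],[0,0,0,0,0,0,0.5]])

```text
clock: 14.37
tcp_pos: [470.1, 273.8, 161.7]
eef_rot: [0.232, 0.973, -0.001, -0.001]
contact_force: [0.3, 0.0, -0.9]
grip_width: 45.5
finger_force: 4.7
```

```bash
python3 - <<'E'
from h import *
o=get_obs();c=get_calibration('wrist');im=read_camera('wrist');t=o['tcp_pos'];print(o['clock'],t,o['grip_width'],togo([471,274.3,68]))
hsv=cv2.cvtColor(im,cv2.COLOR_BGR2HSV);m=cv2.inRange(hsv,(3,110,30),(20,255,255));m[:,:230]=0;m[:,400:]=0;m[240:]=0
n,l,s,ce=cv2.connectedComponentsWithStats(m);print([(s[i].tolist(),ce[i].round(1)) for i in range(1,n) if s[i][4]>40])
r=R.from_quat(o['eef_rot'])
for x,y in((-18,-39),(-18,39),(18,-39),(18,39)): print(proj(c,np.array([*t[:2],41])+r.apply([x,y,0])).round(1))
E
```

```text
tilt z [-1.4e-03 -9.0e-04 -1.0e+00] toolY world deg 63.15
14.3667 [470.11300563 273.82039228 161.68526226] 45.52562002921047 [-0.00017072  0.00117192  0.09393734]
[([273, 179, 82, 43, 3110], array([314., 199.]))]
[274.2 221. ]
[355.4 221. ]
[272.9 184.2]
[356.8 184.2]
```

The stand's rim is seen at columns 273..355 and lower row 222, and the prediction for the TCP axis is 273..356 and 221. They're aligned, so I go down.

Emit:
carry_out(targets=[[0,0,0.03,0,0,0,0.5],[0,0,0.02,0,0,0,0.5],[0,0,0.015,0,0,0,0.5],[0,0,0.012,0,0,0,0.5],[0,0,0.01,0,0,0,0.5],[0,0,0.003,0,0,0,0.5],[0,0,0,0,0,0,0.5],[0,0,0,0,0,0,0.5]])

```text
clock: 15.08
tcp_pos: [471.3, 274.4, 73.5]
eef_rot: [0.232, 0.973, 0.0, 0.001]
contact_force: [-0.0, 0.2, -0.9]
grip_width: 45.8
finger_force: 4.7
```

Emit:
carry_out(targets=[[0,0,0.001,0,0,0,0.5],[0,0,0.001,0,0,0,0.5],[0,0,0,0,0,0,0.5]])

```text
clock: 15.33
tcp_pos: [471.0, 274.6, 71.3]
eef_rot: [0.232, 0.973, 0.0, 0.0]
contact_force: [-0.5, 0.3, -0.0]
grip_width: 46.3
finger_force: 4.7
```

Emit:
carry_out(targets=[[0,0,0.001,0,0,0,0.5],[0,0,0.001,0,0,0,0.5],[0,0,0,0,0,0,0.5]])

```text
clock: 15.58
tcp_pos: [471.1, 274.5, 69.3]
eef_rot: [0.232, 0.973, 0.0, 0.0]
contact_force: [-0.4, -0.5, 1.2]
grip_width: 45.7
finger_force: 4.6
```

Emit:
carry_out(targets=[[0,0,0.0007,0,0,0,0.5],[0,0,0,0,0,0,0.5],[0,0,0,0,0,0,0.5]])

```text
clock: 15.83
tcp_pos: [471.3, 274.5, 68.9]
eef_rot: [0.232, 0.973, 0.0, 0.001]
contact_force: [-0.6, -0.8, 5.8]
grip_width: 46.0
finger_force: 4.4
```

The tips are on the floor. I open and rise.

Emit:
carry_out(targets=[[0,0,0,0,0,0,0.47],[0,0,0,0,0,0,0.44],[0,0,0,0,0,0,0.4],[0,0,0,0,0,0,0.3],[0,0,0,0,0,0,0.1],[0,0,0,0,0,0,0],[0,0,0,0,0,0,0],[0,0,0,0,0,0,0]])

```text
clock: 16.5
tcp_pos: [470.5, 274.4, 68.0]
eef_rot: [0.232, 0.973, -0.0, -0.0]
contact_force: [0.7, -0.2, -0.1]
grip_width: 86.2
finger_force: 0.0
```

Emit:
carry_out(targets=[[0,0,-0.005,0,0,0,0],[0,0,-0.015,0,0,0,0],[0,0,-0.03,0,0,0,0],[0,0,-0.035,0,0,0,0],[0,0,-0.035,0,0,0,0],[0,0,-0.03,0,0,0,0],[0,0,0,0,0,0,0],[0,0,0,0,0,0,0]])

```text
clock: 17.17
tcp_pos: [472.0, 274.9, 220.8]
eef_rot: [0.232, 0.973, 0.001, 0.002]
contact_force: [-1.3, 0.0, -1.4]
grip_width: 91.6
finger_force: 0.0
```

```bash
python3 - <<'E'
from h import *
o=get_obs();c=get_calibration('wrist');im=read_camera('wrist');t=o['tcp_pos'];print(o['clock'],t,o['grip_width'],o['contact_force'])
print('bridge expected',proj(c,[471,274.5,110]).round(1))
hsv=cv2.cvtColor(im,cv2.COLOR_BGR2HSV);u,v=map(int,proj(c,[471,274.5,110]))
g=cv2.cvtColor(im,cv2.COLOR_BGR2GRAY)
m=((hsv[...,1]<45)&(g>125)).astype('uint8');k=np.zeros_like(m);k[v-25:v+25,u-30:u+30]=1;m*=k
n,l,s,ce=cv2.connectedComponentsWithStats(m);print([(s[i].tolist(),ce[i].round(1)) for i in range(1,n) if s[i][4]>40])
for y in range(v-30,v+25,3): print(y,[int(g[y,x]) for x in range(u-40,u+41,4)])
ct=get_calibration('top');im=read_camera('top');h=cv2.cvtColor(im,cv2.COLOR_BGR2HSV)
for p in ([525.7,10.5,58],[445,-304.7,30]):
    w=proj(ct,p).round().astype(int);print(p,w,im[w[1]-1:w[1]+2,w[0]-2:w[0]+3].reshape(-1,3).tolist())
E
```

```text
17.1667 [471.98081803 274.87680693 220.80402701] 91.63608545510529 [-1.27311114  0.03824388 -1.39789154]
bridge expected [313.3 204.3]
[([283, 196, 60, 33, 1334], array([317.9, 213.6]))]
174 [141, 107, 86, 87, 88, 89, 86, 87, 88, 91, 93, 96, 97, 99, 99, 99, 100, 100, 109, 141, 136]
177 [125, 71, 81, 84, 82, 77, 72, 71, 69, 68, 65, 64, 61, 60, 51, 58, 58, 49, 99, 141, 139]
180 [77, 68, 70, 38, 47, 53, 37, 43, 47, 47, 46, 46, 47, 45, 30, 65, 46, 33, 101, 136, 141]
183 [70, 68, 81, 39, 48, 76, 53, 47, 48, 48, 48, 47, 48, 46, 41, 71, 52, 35, 103, 138, 140]
186 [70, 69, 83, 44, 47, 81, 59, 79, 83, 84, 87, 85, 68, 47, 31, 81, 60, 34, 100, 141, 137]
189 [72, 64, 85, 38, 47, 66, 71, 83, 97, 97, 97, 91, 50, 44, 45, 91, 58, 34, 98, 140, 138]
192 [69, 65, 85, 35, 48, 50, 83, 93, 94, 95, 91, 56, 46, 45, 65, 88, 57, 35, 97, 140, 144]
195 [69, 68, 70, 29, 33, 39, 70, 96, 98, 98, 97, 94, 94, 94, 85, 62, 47, 35, 106, 140, 145]
198 [70, 71, 47, 31, 45, 38, 99, 164, 162, 162, 161, 161, 160, 160, 134, 63, 57, 49, 102, 136, 139]
201 [71, 69, 44, 43, 69, 52, 97, 163, 162, 163, 162, 162, 162, 161, 136, 65
[... 746 characters left out ...]

225 [79, 77, 72, 75, 99, 131, 138, 140, 143, 143, 142, 138, 138, 140, 141, 138, 142, 138, 140, 135, 143]
228 [134, 134, 132, 128, 137, 138, 141, 147, 140, 140, 138, 141, 131, 136, 139, 137, 139, 136, 138, 134, 140]
[525.7, 10.5, 58] [310 227] [[35, 52, 64], [25, 48, 64], [23, 46, 64], [26, 48, 64], [41, 57, 69], [36, 56, 68], [26, 50, 67], [21, 47, 66], [24, 49, 68], [38, 59, 73], [38, 56, 67], [27, 49, 66], [22, 49, 67], [24, 50, 67], [37, 57, 70]]
[445, -304.7, 30] [411 255] [[60, 89, 115], [50, 73, 95], [47, 69, 90], [54, 80, 104], [61, 90, 116], [54, 80, 104], [39, 57, 75], [38, 56, 72], [49, 73, 95], [59, 88, 114], [55, 82, 108], [41, 62, 80], [40, 59, 78], [51, 76, 98], [59, 89, 114]]
```

The bridge is seen at rows 197–212, columns about 297–330, centred where expected, so the tongs stand upright in the stand. The post is in the slot and its rack hole is empty.

```bash
python3 -c "
from workcell import *
print(finish_job())"
```

```text
the job is handed in; nothing more can be done
None
```

The job is handed in, with no verdict shown: the post went into the punched hole without force, and its flange seated on the bar at about 4 N. The tongs stand in their stand again and the arm was clear of everything at about 17 s.

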